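# Load the parts carrier and hold it up level

## Robot

A 6-joint arm with a two-finger parallel gripper is mounted at the origin on the work surface. World frame = base frame: x ahead of the robot, y to its left, z up, the work surface at z = 0. Lengths are in mm, angles in rad, forces in N, time in s.
With the tool pointing down it reaches from about 275 to 750 mm from the base axis. Payload 10.2 kg.
Tool frame: the origin (TCP) lies between the finger pads; the fingertips stand 25 mm ahead of it and the grasp point (between the pads) lies 6 mm ahead of it; z points along the fingers, y is the line along which they close (so a half turn about z gives the same grasp; the last joint's range is limited). The gripper opens to 85 mm and grips with 20 to 120 N. Pads are 22 mm wide; open, the fingers measure 114 mm over their backs; the gripper's body (76 mm by 85 mm) begins 54 mm behind the grasp point. The pads swing forward as they close: fully open they stand 13 mm farther back than shut.
Start: joints at [-1.466, 0.313, 1.498, -0, 1.331, -0.223], TCP at [169.017, -497.056, 256.294] pointing down, gripper open.
Joint ranges: [-2.94, 2.94], [-0.97, 2.17], [0.19, 2.56], [-1.23, 4.37], [0.02, 3.11], [-2.88, 2.88]. Speed limits (rad/s): [2.39, 2.39, 3.01, 3.14, 3.14, 3.14].

## Interface

Orientations are given as a unit quaternion [w, x, y, z].
In Python, from rig import ctrl, eyes, finish_job gives the robot as it stands.
- The arm moves only by the tool step_arm, never from a script. Its argument "increments" is a list of rows, each an object of numbers: "dx", "dy", "dz": the shift along the tool's x, y, z in units of 25 mm (1.0 is 25 mm); "wx", "wy", "wz": the turn, a rotation vector about the tool's x, y, z in units of 6 degrees (1.0 is 6 degrees). A call has 1 to 5 rows; each row shifts and turns the commanded pose from where the row before left it, along the tool's axes as they then stand; what a row does not reach is not made up. A row lasts 1/10 s, in which the tool goes at most 50 mm and 8.59 degrees, less where a joint would pass 70% of its speed; a pose out of reach is approached as far as the arm can. A call is refused whole if a number of a shift passes 1 or a number of a turn 1, either way. A call with a gripper value outside its range is refused whole. "fingers" is the finger opening in mm, from 0 to 85.4, set as the call begins (left out, the last holds). The fingers move at their own pace and stop on an object; "squeeze" is the grip in N (left out, the last holds). Time passes only in rows, so rows that do not move let the fingers close. It gives the time, the measured TCP pose, the force, the opening and the grip force at its end, in the units of the state.
- ctrl.sense(): the state, without advancing time (a new reading comes with each control period).
- eyes.capture(name): name is "side" or "top" or "wrist"; returns a dict with "frame" (400x640x3 uint8, blue, green, red), "fx", "fy", "cx", "cy" (pixels), "R" (3x3) and "t" (3): a world point X has camera coordinates R X + t; the wrist camera has in their place "tool_from_camera" (4x4, takes a point from camera to tool coordinates, whose origin is the TCP and whose axes are the flange's). Camera axes: x right, y down, z forward; pixel columns grow to the right and rows downward; lengths in mm; the calibration is good to about 2 mm. A picture is of the moment at which its call begins: read the wrist's pose just before it. There is no depth.
- finish_job(): hands the job in; it is judged then, once.
Trained networks look in the newest picture that a camera, given by its name, has taken for a name from the list of things; names that differ only in an ending like _2 or _b are one class to them, and where a whole thing is asked for, a point or a joint stands for the part that bears it (a point fixed in the world has none). Each returns a list of dicts, best first, with "p" (0 to 1); they miss things now and then, are a little off and sometimes report something else, mostly with a low value. They report only what shows in the picture. A call takes as long as a camera call. They do not tell look-alikes from the thing itself.
- eyes.cut_out(camera, label): "mask" (400x640 bool, what is visible of it).
- eyes.landmark_of(camera, label): "point" ([x, y, z] in mm, in the coordinates of the camera as it stood for that picture, good to about 4 mm: a listed point, or the origin of a listed thing).
The state is a dict: "time_s": time; "joints": joint angles; "dq": joint speeds; "tau": joint torques, N m; "eef_pos": TCP position; "ee_rot": TCP orientation; "force": force on the tool from outside, world axes, zero at the start; "wrist_torque": the same for the moment, N m; "grip_width": opening from 0.0 (shut) to 1.0 (fully open); "grip_force": force on a finger pad.
Only numpy, scipy, OpenCV 4.12 (cv2) and the standard library are available. Lean on these libraries where they do the work, as an engineer would, in place of code of your own. Each camera call takes 0.05 s, during which the arm holds its last target. There are 200 camera calls.

## Task

Load the parts carrier: hang the loose brass rosette by its centre hole on the carrier's empty post, flat down on the collar, and let go of it while the carrier still stands in its pan. Then take the carrier by its black handle, lift it straight up to about 10 cm above the bench, and finish while holding it there over the pan, level and still, with both rosettes seated on their posts; do not put it down or let go. Never tip the carrier, and leave the other things on the bench where they are.

Things in the scene. Friction and masses are not known exactly. Their poses are not given: they have to be found in the camera images.
- rosette: the loose brass rosette: a flat round plate with a ring of copper beads on top, 50 mm diameter, 10 mm thick, with a 16 mm round hole through its centre, about 110 g (varies). Origin at the centre of its underside, z up. It lies on a light wooden stump.
- stump: light wooden stump fixed to the bench, 38 mm diameter, 22 mm high; the rosette lies on top and overhangs it by about 6 mm all round. Origin at the centre of its foot.
- carrier: loose aluminium carrier standing in the pan, about 360 g bare: base plate 220 x 80 x 4 mm (long along its x), a post at each end (empty one at x = -80 mm, loaded one at +80 mm), a stem with a black handle in the middle. Origin: centre of the underside, z up. Posts: 9 mm diameter, 30 mm high (last 5 mm tapered) on a grey collar 26 mm in diameter and 15 mm high.
- free_seat (a point): foot of the empty post: centre of the top face of its collar, where the rosette's underside centre comes to rest; 19 mm above the carrier's underside. The post's tip is 30 mm above this point. Axes as the carrier's.
- loaded_seat (a point): the same point of the other post, which already carries a rosette
- rosette_loaded: the second rosette, same as the loose one, already seated on the other post; origin at the centre of its underside
- handle (a point): centre of the carrier's black handle: a block 14 mm along the carrier's x, 56 mm along its y and 24 mm high, on a 12 mm stem, 84 mm above the carrier's underside. To be pinched from above across its 14 mm, closing along the carrier's x. Axes as the carrier's.
- pan: shallow dark steel pan fixed to the bench, 250 x 110 mm, walls 4 mm thick and 18 mm high, floor about 4 mm thick, in which the carrier stands, with about 11 mm free all round. Origin under its centre at bench height, x along its length; any yaw.
- bowl: blue ceramic bowl, 110 mm across, 50 mm high; a bystander, origin in its underside or middle
- flux_jar: small round jar with red cap, 52 mm across, 70 mm high; a bystander, origin in its underside or middle
- driver: screwdriver with orange handle, 170 mm long, lying flat; a bystander, origin in its underside or middle
- hammer: wooden-handled hammer lying flat on the left; a bystander, origin in its underside or middle
- gas_can: red can, 60 mm across, 150 mm high; a bystander, origin in its underside or middle
- wood_plate: light wooden board 90 x 140 x 18 mm lying flat; a bystander, origin in its underside or middle
- cup: small red cup, 60 mm across, 55 mm high; a bystander, origin in its underside or middle
Mind the look-alikes: they are no part of the job. Leave any grey look-alike of the rosette_loaded alone.

How it is judged (in metres and radians):
On the way, in this order (a step that is already met when the one before it is completed fails the run):
1. the loose rosette sits on the empty post, let go, the carrier still standing in the pan (distance between rosette and free_seat below 0.008 m and contact force between the fingers and rosette below 0.3 N and height (world z) of carrier below 0.02 m and linear speed of rosette below 0.03 m/s), for 0.2 s.
2. the carrier is lifted clear of the pan with both rosettes on it (distance between rosette and free_seat below 0.008 m and distance between rosette_loaded and loaded_seat below 0.008 m and height (world z) of carrier above 0.05 m), for 0.1 s.
At the end, for the whole second after the job is handed in: The fingers hold the carrier still, underside 65 to 170 mm above the bench, centre within 60 mm of the pan's, tilt under 0.12 rad, not touching the pan, each rosette within 8 mm of its seat and the fingers off the rosette (distance between rosette and free_seat below 0.008 m and distance between rosette_loaded and loaded_seat below 0.008 m and height (world z) of carrier between 0.065 and 0.17 m and horizontal distance between carrier and pan below 0.06 m and angle between carrier's own z axis and vertical below 0.12 rad and linear speed of carrier below 0.03 m/s and angular speed of carrier below 0.2 rad/s and contact force between the fingers and carrier above 1 N and contact force between carrier and pan below 0.1 N and contact force between the fingers and rosette below 0.3 N); the arm keeps its last pose, push and grip.
It fails at once if the carrier is tipped by more than 0.35 rad (angle between carrier's own z axis and vertical above 0.35 rad).
It fails at once if a bystander is moved by more than 30 mm (distance of any of bowl, flux_jar, driver, hammer, gas_can, wood_plate, cup from where it was at the start of the episode above 0.03 m).
It also fails if it takes over 53 s, if anything falls off the work surface, if the arm or the gripper's body presses on something with over 40 N, if the wrist force passes 120 N, or if a joint passes its speed limit or range.

## Working session

There is one attempt and no reset: what is moved stays moved. The work goes in short steps, Python scripts to look and compute and a tool call to move; the robot and the scene stay as the last step left them, time stands still between calls to the robot, and variables do not carry over. Pictures are saved under pics/ and viewed, at most 11 in all, crops included, and the job is handed in when it is done.

Besides the shell and the picture viewer there is one more tool, called after ">>>" as name(argument=value, ...), one argument or row to a line, values as JSON. step_arm: Moves the arm, as the interface text tells. Its arguments: {"type":"object","properties":{"increments":{"type":"array"},"fingers":{"type":"number"},"squeeze":{"type":"number"}},"required":["increments"]}

```bash
mkdir -p pics
cat > h.py <<'E'
import numpy as np, cv2
from rig import ctrl, eyes, finish_job
from scipy.spatial.transform import Rotation as Ro
def pose():
    s=ctrl.sense(); q=s["ee_rot"]; return np.array(s["eef_pos"]), Ro.from_quat([q[1],q[2],q[3],q[0]]).as_matrix()
def cap(n):
    p,R=pose(); c=eyes.capture(n)
    if n=="wrist":
        T=np.array(c["tool_from_camera"]); A=R@T[:3,:3]; b=R@T[:3,3]+p
        c["Rw"],c["tw"]=A,b
    else:
        A=np.array(c["R"]).T; c["Rw"],c["tw"]=A,-A@np.array(c["t"])
    return c
def world(c,x): return c["Rw"]@np.array(x)+c["tw"]
def proj(c,X):
    x=c["Rw"].T@(np.array(X)-c["tw"]); return np.array([c["fx"]*x[0]/x[2]+c["cx"],c["fy"]*x[1]/x[2]+c["cy"]])
def ray(c,uv,z):
    d=c["Rw"]@np.array([(uv[0]-c["cx"])/c["fx"],(uv[1]-c["cy"])/c["fy"],1]); return c["tw"]+d*(z-c["tw"][2])/d[2]
E
python3 - <<'E'
from h import *
ims=[]
for n in("side","top"):
    c=cap(n); ims.append(c["frame"]); print(n,c["tw"].round(),c["fx"])
    for l in ["rosette","stump","carrier","free_seat","loaded_seat","rosette_loaded","handle","pan","gas_can","cup","bowl","flux_jar"]:
        for d in eyes.landmark_of(n,l)[:4]:
            X=world(c,d["point"]); print(l,round(d["p"],2),X.round(1),proj(c,X).round())
    cv2.imwrite(f"pics/{n}.png",c["frame"])
print(ctrl.sense())
E
```

```text
side [259. 622. 921.] 398.25698255508274
rosette 0.82 [460.2 219.7  23. ] [330. 293.]
stump 0.5 [ 4.464e+02  2.221e+02 -2.000e-01] [334. 300.]
stump 0.39 [ 617.8 -438.3   -0.8] [381. 128.]
stump 0.33 [ 5.804e+02 -2.005e+02 -1.000e-01] [361. 174.]
stump 0.29 [ 658.1 -213.    23.3] [341. 157.]
carrier 0.72 [ 578.6 -199.5    3.4] [361. 173.]
free_seat 0.65 [ 502.1 -189.    22. ] [383. 180.]
free_seat 0.31 [458.2 221.2  17.9] [330. 295.]
loaded_seat 0.61 [ 660.6 -210.4   20.7] [340. 158.]
rosette_loaded 0.69 [ 658.  -213.4   25.3] [341. 157.]
rosette_loaded 0.6 [ 674.7 -345.1   -0. ] [355. 137.]
rosette_loaded 0.44 [678.9 -54.    2.6] [310. 192.]
rosette_loaded 0.41 [ 579.5 -343.5   -2.2] [380. 148.]
handle 0.94 [ 583.5 -195.    92.3] [361. 153.]
pan 0.76 [ 578.5 -201.9    1.1] [361. 173.]
gas_can 0.82 [ 6.174e+02 -4.351e+02 -3.000e-01] [381. 128.]
cup 0.88 [789.1  64.    4.8] [258. 203.]
bowl 0.8 [749.6 209.1   1.3] [239. 245.]
flux_jar 0.56 [ 6.464e+02  7.390e+01 -3.000e-01] [297. 226.]
top [ 477.   31. 1236.] 361.5611895071013
rosette 0.51 [454.8 220.4  18.3] [264. 259.]
rosette 0.38 
[... 903 characters left out ...]
oints': array([-1.46639957e+00,  3.12913082e-01,  1.49768007e+00, -3.96283422e-05,
        1.33096546e+00, -2.23432002e-01]), 'dq': array([ 4.38143275e-04,  6.13150277e-04, -2.08513144e-04,  1.29943598e-03,
       -8.07074233e-05, -5.85665901e-04]), 'tau': array([-1.26338691e-03, -4.12169945e+01, -2.59898025e+01, -2.62188742e-04,
        5.38915720e-04,  5.59733380e-06]), 'eef_pos': array([ 169.00985603, -497.07265205,  256.29498839]), 'ee_rot': array([ 1.58455761e-05,  9.86595321e-01,  1.63186003e-01, -2.02254798e-05]), 'force': array([ 0.46189617,  0.08035872, -0.66813165]), 'wrist_torque': array([ 0.03952773, -0.01032203,  0.04377441]), 'grip_force': 0.0, 'grip_width': 0.9988470867746865}
```

View pics/top.png

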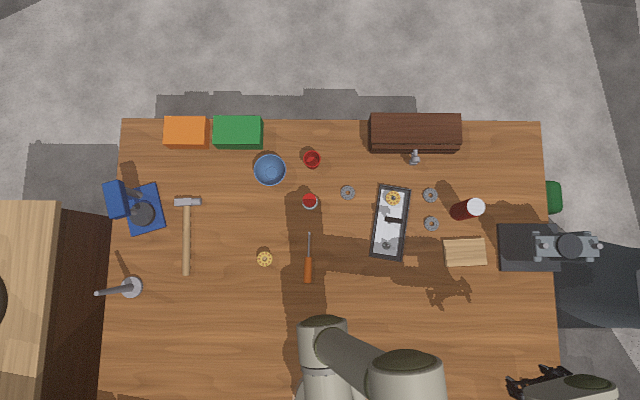

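View pics/side.png

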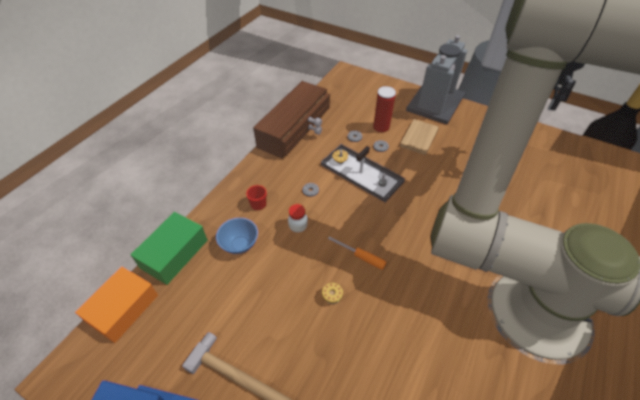

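Candidates, in top-view pixels:
- Brass rosette on the stump, (264,259).
- Brass rosette on the carrier, (393,198). This is the loaded one.
- Grey look-alikes at (348,192), (430,195) and (431,223).
- Red-capped jar, (310,203).

I choose the brass one at (264,259), which the side view shows at (332,293). I'll check it in a close wrist crop on the way.

>>> step_arm(
  increments=[
    {"dy": -1, "wz": 0.92},
    {"dy": -1, "wz": 0.92},
    {"dy": -1, "wz": 0.92},
    {"dy": -1, "wz": 0.92},
    {"dy": -1, "wz": 0.92},
  ],
  fingers=70,
)

```text
invalid input at $.increments[0]: expected keys dx, dy, dz, wx, wy, wz
```

```bash
cat >> h.py <<'E'
def go(X,yaw=None):
    p,R=pose(); d=R.T@(np.array(X)-p)/25; psi=np.arctan2(R[1,0],R[0,0])
    print("t",round(ctrl.sense()["time_s"],2),"p",p.round(1),"psi",round(psi,3),"tilt",np.degrees(np.arccos(-R[2,2])).round(2),"units",d.round(2), "wz" if yaw is not None else "", None if yaw is None else round(-np.degrees(yaw-psi)/6,2))
E
python3 -c "
from h import *
go([430,220,180],-.156)"
```

```text
t 1.3 p [ 169.  -497.1  256.3] psi 0.328 tilt 0.0 units [ 19.12 -23.79   3.05] wz 4.62
```

>>> step_arm(
  increments=[
    {"dx": 0, "dy": -1, "dz": 0, "wx": 0, "wy": 0, "wz": 0.92},
    {"dx": 0, "dy": -1, "dz": 0, "wx": 0, "wy": 0, "wz": 0.92},
    {"dx": 0, "dy": -1, "dz": 0, "wx": 0, "wy": 0, "wz": 0.92},
    {"dx": 0, "dy": -1, "dz": 0, "wx": 0, "wy": 0, "wz": 0.92},
    {"dx": 0, "dy": -1, "dz": 0, "wx": 0, "wy": 0, "wz": 0.92},
  ],
  fingers=70,
)

```text
time_s: 1.8
eef_pos: [152.1, -373.3, 256.3]
ee_rot: [0.0, 0.997, -0.079, 0.0]
force: [0.1, -0.4, -0.1]
grip_width: 0.816
grip_force: 0.0
```

```bash
python3 -c "
from h import *
go([440,220,180],-.156)"
```

```text
t 1.8 p [ 152.1 -373.3  256.3] psi -0.158 tilt 0.01 units [  7.63 -25.25   3.05] wz -0.02
```

>>> step_arm(
  increments=[
    {"dx": 0.8, "dy": -1, "dz": 0, "wx": 0, "wy": 0, "wz": 0},
    {"dx": 0.8, "dy": -1, "dz": 0, "wx": 0, "wy": 0, "wz": 0},
    {"dx": 0.8, "dy": -1, "dz": 0, "wx": 0, "wy": 0, "wz": 0},
    {"dx": 0.8, "dy": -1, "dz": 0, "wx": 0, "wy": 0, "wz": 0},
    {"dx": 0.8, "dy": -1, "dz": 0, "wx": 0, "wy": 0, "wz": 0},
  ],
)

```text
time_s: 2.3
eef_pos: [271.1, -265.2, 256.5]
ee_rot: [0.0, 0.997, -0.077, 0.0]
force: [0.4, -1.8, -0.0]
grip_width: 0.824
grip_force: 0.0
```

>>> step_arm(
  increments=[
    {"dx": 0.6, "dy": -1, "dz": 0, "wx": 0, "wy": 0, "wz": 0},
    {"dx": 0.6, "dy": -1, "dz": 0, "wx": 0, "wy": 0, "wz": 0},
    {"dx": 0.6, "dy": -1, "dz": 0, "wx": 0, "wy": 0, "wz": 0},
    {"dx": 0.6, "dy": -1, "dz": 0, "wx": 0, "wy": 0, "wz": 0},
    {"dx": 0.6, "dy": -1, "dz": 0, "wx": 0, "wy": 0, "wz": 0},
  ],
)

```text
time_s: 2.8
eef_pos: [364.2, -153.1, 256.4]
ee_rot: [0.0, 0.997, -0.077, 0.0]
force: [-0.3, -0.8, -0.7]
grip_width: 0.818
grip_force: 0.0
```

>>> step_arm(
  increments=[
    {"dx": 0, "dy": -1, "dz": 0, "wx": 0, "wy": 0, "wz": 0},
    {"dx": 0, "dy": -1, "dz": 0, "wx": 0, "wy": 0, "wz": 0},
    {"dx": 0, "dy": -1, "dz": 0, "wx": 0, "wy": 0, "wz": 0},
    {"dx": 0, "dy": -1, "dz": 0, "wx": 0, "wy": 0, "wz": 0},
    {"dx": 0, "dy": -1, "dz": 0, "wx": 0, "wy": 0, "wz": 0},
  ],
)

```text
time_s: 3.3
eef_pos: [382.8, -29.6, 256.4]
ee_rot: [0.0, 0.997, -0.077, 0.0]
force: [0.4, -0.8, 0.3]
grip_width: 0.819
grip_force: 0.0
```

>>> step_arm(
  increments=[
    {"dx": 0, "dy": -1, "dz": 0, "wx": 0, "wy": 0, "wz": 0},
    {"dx": 0, "dy": -1, "dz": 0, "wx": 0, "wy": 0, "wz": 0},
    {"dx": 0, "dy": -1, "dz": 0.6, "wx": 0, "wy": 0, "wz": 0},
    {"dx": 0, "dy": -1, "dz": 0.6, "wx": 0, "wy": 0, "wz": 0},
    {"dx": 0, "dy": -1, "dz": 0.6, "wx": 0, "wy": 0, "wz": 0},
  ],
)

```text
time_s: 3.8
eef_pos: [402.0, 94.0, 210.9]
ee_rot: [0.0, 0.997, -0.077, 0.0]
force: [0.7, 0.2, -0.0]
grip_width: 0.821
grip_force: 0.0
```

Run:
```python
from h import *
c=cap("wrist"); cv2.imwrite("pics/w1.png",c["frame"])
print(np.array(c["tool_from_camera"]).round(3).tolist(),c["fx"])
for l in("rosette","stump"):
  for d in eyes.landmark_of("wrist",l)[:3]:
    X=world(c,d["point"]); print(l,round(d["p"],2),X.round(1),proj(c,X).round())
go([457,220,180],-.156)
```

```text
[[-0.001, -0.963, -0.271, 68.19], [1.0, -0.001, 0.001, 0.182], [-0.001, -0.271, 0.963, -119.296], [0.0, 0.0, 0.0, 1.0]] 297.0305104884388
rosette 0.71 [456.8 216.9  27.2] [198. 152.]
t 3.95 p [401.6  93.7 210.8] psi -0.152 tilt 0.09 units [ 1.43 -5.33  1.23] wz 0.04
```

View pics/w1.png

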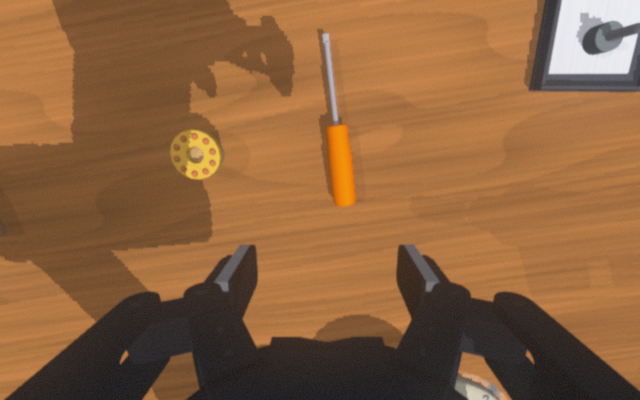

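The wrist view shows the brass rosette with copper beads at (196,155), with wood visible through its hole. The choice is confirmed.

>>> step_arm(
  increments=[
    {"dx": 0.28, "dy": -1, "dz": 0.5, "wx": 0, "wy": 0, "wz": 0},
    {"dx": 0.28, "dy": -1, "dz": 0.5, "wx": 0, "wy": 0, "wz": 0},
    {"dx": 0.28, "dy": -1, "dz": 0.5, "wx": 0, "wy": 0, "wz": 0},
    {"dx": 0.28, "dy": -1, "dz": 0.5, "wx": 0, "wy": 0, "wz": 0},
    {"dx": 0.28, "dy": -1.2, "dz": 0.5, "wx": 0, "wy": 0, "wz": 0},
  ],
)

```text
out of range
```

>>> step_arm(
  increments=[
    {"dx": 0.28, "dy": -1, "dz": 0.5, "wx": 0, "wy": 0, "wz": 0},
    {"dx": 0.28, "dy": -1, "dz": 0.5, "wx": 0, "wy": 0, "wz": 0},
    {"dx": 0.28, "dy": -1, "dz": 0.5, "wx": 0, "wy": 0, "wz": 0},
    {"dx": 0.28, "dy": -1, "dz": 0.5, "wx": 0, "wy": 0, "wz": 0},
    {"dx": 0.28, "dy": -1, "dz": 0.5, "wx": 0, "wy": 0, "wz": 0},
  ],
)

```text
time_s: 4.45
eef_pos: [456.7, 211.2, 149.1]
ee_rot: [-0.0, 0.997, -0.077, 0.001]
force: [0.5, -1.1, 0.4]
grip_width: 0.82
grip_force: 0.0
```

>>> step_arm(
  increments=[
    {"dx": 0, "dy": -0.25, "dz": 0.3, "wx": 0, "wy": 0, "wz": 0},
    {"dx": 0, "dy": 0, "dz": 0, "wx": 0, "wy": 0, "wz": 0},
  ],
)

```text
time_s: 4.65
eef_pos: [456.4, 216.9, 140.8]
ee_rot: [0.0, 0.997, -0.077, -0.001]
force: [-0.5, 0.5, 0.4]
grip_width: 0.82
grip_force: 0.0
```

Run:
```python
from h import *
c=cap("wrist"); cv2.imwrite("pics/w2.png",c["frame"])
for d in eyes.landmark_of("wrist","rosette")[:3]:
    X=world(c,d["point"]); print(round(d["p"],2),X.round(1),proj(c,X).round())
for d in eyes.cut_out("wrist","rosette")[:2]:
    m=d["mask"].astype(np.uint8); cn=max(cv2.findContours(m,0,2)[0],key=cv2.contourArea)
    (u,v),ax,an=cv2.fitEllipse(cn); print(round(d["p"],2),u,v,ax,m.sum(),ray(c,(u,v),30).round(1))
go([457,220,40],-.156)
```

```text
0.8 [455.3 218.7  22. ] [324. 205.]
0.72 324.3797912597656 207.18231201171875 (59.05733871459961, 60.05145263671875) 2610 [455.6 218.4  30. ]
t 4.8 p [456.8 216.3 142.1] psi -0.155 tilt 0.05 units [-0.02 -0.15  4.08] wz 0.01
```

View pics/w2.png

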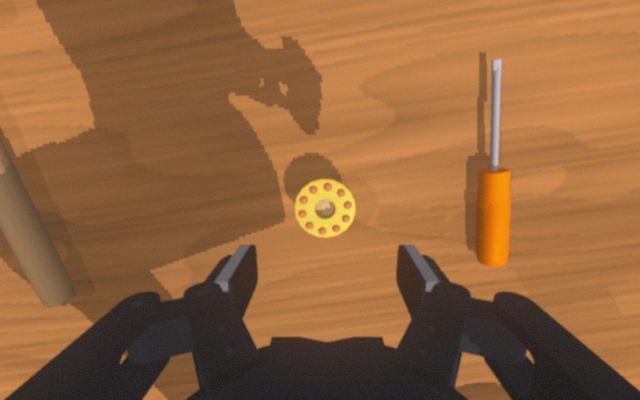

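>>> step_arm(
  increments=[
    {"dx": -0.06, "dy": -0.08, "dz": 1, "wx": 0, "wy": 0, "wz": 0},
    {"dx": 0, "dy": 0, "dz": 1, "wx": 0, "wy": 0, "wz": 0},
    {"dx": 0, "dy": 0, "dz": 1, "wx": 0, "wy": 0, "wz": 0},
    {"dx": 0, "dy": 0, "dz": 0.6, "wx": 0, "wy": 0, "wz": 0},
    {"dx": 0, "dy": 0, "dz": 0, "wx": 0, "wy": 0, "wz": 0},
  ],
)

```text
time_s: 5.3
eef_pos: [454.8, 218.5, 50.5]
ee_rot: [0.0, 0.997, -0.077, -0.001]
force: [0.4, 0.4, 0.1]
grip_width: 0.82
grip_force: 0.0
```

Run:
```python
from h import *
c=cap("wrist"); cv2.imwrite("pics/w3.png",c["frame"][150:400])
for d in eyes.cut_out("wrist","rosette")[:2]:
    m=d["mask"].astype(np.uint8); cn=max(cv2.findContours(m,0,2)[0],key=cv2.contourArea)
    (u,v),ax,an=cv2.fitEllipse(cn); print(round(d["p"],2),u,v,ax,m.sum(),ray(c,(u,v),32).round(1))
go([455.6,218.4,35],-.156)
```

```text
0.7 325.94464111328125 253.5348358154297 (92.42396545410156, 96.19963836669922) 6616 [457.  218.2  32. ]
t 5.4 p [456.  219.   52.3] psi -0.155 tilt 0.07 units [-0.01  0.03  0.69] wz 0.01
```

View pics/w3.png

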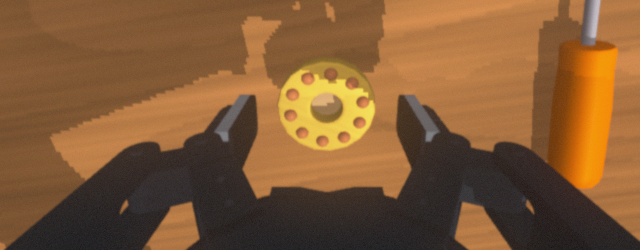

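The rosette is centred between the open fingers, at about (326,255) in the full image. I go down and close.

>>> step_arm(
  increments=[
    {"dx": 0.04, "dy": 0, "dz": 0.35, "wx": 0, "wy": 0, "wz": 0},
    {"dx": 0, "dy": 0, "dz": 0.35, "wx": 0, "wy": 0, "wz": 0},
    {"dx": 0, "dy": 0, "dz": 0, "wx": 0, "wy": 0, "wz": 0},
  ],
)

```text
time_s: 5.7
eef_pos: [455.9, 219.1, 32.9]
ee_rot: [0.0, 0.997, -0.077, -0.001]
force: [-0.2, 0.3, -0.4]
grip_width: 0.819
grip_force: 0.0
```

>>> step_arm(
  increments=[
    {"dx": 0, "dy": 0, "dz": 0, "wx": 0, "wy": 0, "wz": 0},
    {"dx": 0, "dy": 0, "dz": 0, "wx": 0, "wy": 0, "wz": 0},
    {"dx": 0, "dy": 0, "dz": 0, "wx": 0, "wy": 0, "wz": 0},
    {"dx": 0, "dy": 0, "dz": 0, "wx": 0, "wy": 0, "wz": 0},
    {"dx": 0, "dy": 0, "dz": 0, "wx": 0, "wy": 0, "wz": 0},
  ],
  fingers=42,
  squeeze=35,
)

```text
time_s: 6.2
eef_pos: [456.6, 219.4, 34.2]
ee_rot: [-0.0, 0.997, -0.077, 0.0]
force: [-1.7, -1.0, 5.7]
grip_width: 0.568
grip_force: 36.0
```

Run:
```python
from h import *
go([456,218.4,160],-.156); print(ctrl.sense()["force"],ctrl.sense()["grip_force"])
```

```text
t 6.2 p [456.6 219.4  34.2] psi -0.154 tilt 0.03 units [-0.01  0.04 -5.03] wz 0.02
[-1.65371707 -0.96059697  5.65582704] 35.95116751268506
```

>>> step_arm(
  increments=[
    {"dx": 0, "dy": 0, "dz": -0.5, "wx": 0, "wy": 0, "wz": 0},
    {"dx": 0, "dy": 0, "dz": -1, "wx": 0, "wy": 0, "wz": 0},
    {"dx": 0, "dy": 0, "dz": -1, "wx": 0, "wy": 0, "wz": 0},
    {"dx": 0, "dy": 0, "dz": -1, "wx": 0, "wy": 0, "wz": 0},
    {"dx": 0, "dy": 0, "dz": -1, "wx": 0, "wy": 0, "wz": 0},
  ],
)

```text
time_s: 6.7
eef_pos: [456.3, 219.3, 148.0]
ee_rot: [-0.0, 0.997, -0.077, 0.0]
force: [0.2, 0.3, -1.3]
grip_width: 0.571
grip_force: 36.6
```

>>> step_arm(
  increments=[
    {"dx": 0.12, "dy": 1, "dz": -0.2, "wx": 0, "wy": 0, "wz": 0},
    {"dx": 0.12, "dy": 1, "dz": 0, "wx": 0, "wy": 0, "wz": 0},
    {"dx": 0.12, "dy": 1, "dz": 0, "wx": 0, "wy": 0, "wz": 0},
    {"dx": 0.12, "dy": 1, "dz": 0, "wx": 0, "wy": 0, "wz": 0},
    {"dx": 0.12, "dy": 1, "dz": 0, "wx": 0, "wy": 0, "wz": 0},
  ],
)

```text
time_s: 7.2
eef_pos: [451.9, 92.5, 152.0]
ee_rot: [-0.0, 0.997, -0.077, 0.0]
force: [0.5, 0.6, -1.3]
grip_width: 0.576
grip_force: 36.6
```

>>> step_arm(
  increments=[
    {"dx": 0.12, "dy": 1, "dz": 0, "wx": 0, "wy": 0, "wz": 0},
    {"dx": 0.12, "dy": 1, "dz": 0, "wx": 0, "wy": 0, "wz": 0},
    {"dx": 0.12, "dy": 1, "dz": 0, "wx": 0, "wy": 0, "wz": 0},
    {"dx": 0.12, "dy": 1, "dz": 0, "wx": 0, "wy": 0, "wz": 0},
    {"dx": 0.12, "dy": 1, "dz": 0, "wx": 0, "wy": 0, "wz": 0},
  ],
)

```text
time_s: 7.7
eef_pos: [447.6, -33.3, 151.9]
ee_rot: [0.0, 0.997, -0.077, 0.0]
force: [1.1, -0.0, -1.6]
grip_width: 0.566
grip_force: 36.6
```

>>> step_arm(
  increments=[
    {"dx": 0.12, "dy": 1, "dz": 0, "wx": 0, "wy": 0, "wz": 0},
    {"dx": 0.12, "dy": 1, "dz": 0, "wx": 0, "wy": 0, "wz": 0},
    {"dx": 0.12, "dy": 1, "dz": 0, "wx": 0, "wy": 0, "wz": 0},
    {"dx": 0.12, "dy": 1, "dz": 0, "wx": 0, "wy": 0, "wz": 0},
    {"dx": 0.12, "dy": 1, "dz": 0, "wx": 0, "wy": 0, "wz": 0},
  ],
)

```text
time_s: 8.2
eef_pos: [443.2, -159.2, 151.9]
ee_rot: [0.0, 0.997, -0.077, 0.0]
force: [-0.4, 1.0, -1.7]
grip_width: 0.575
grip_force: 36.6
```

>>> step_arm(
  increments=[
    {"dx": 0, "dy": 0.9, "dz": 0, "wx": 0, "wy": 0, "wz": 0},
    {"dx": 0, "dy": 0, "dz": 0, "wx": 0, "wy": 0, "wz": 0},
  ],
)

```text
time_s: 8.4
eef_pos: [439.7, -182.4, 151.8]
ee_rot: [0.0, 0.997, -0.078, 0.0]
force: [-0.6, 0.5, -1.6]
grip_width: 0.571
grip_force: 36.6
```

Run:
```python
from h import *
c=cap("wrist"); cv2.imwrite("pics/w4.png",c["frame"])
for l in("free_seat","loaded_seat","handle","carrier","pan","rosette","rosette_loaded"):
  for d in eyes.landmark_of("wrist",l)[:2]:
    X=world(c,d["point"]); print(l,round(d["p"],2),X.round(1),proj(c,X).round())
for z in(0,):print(proj(c,[503,-188,23]),proj(c,[503,-188,53]))
go([503,-188,100],-.156); print(ctrl.sense()["grip_width"])
```

```text
free_seat 0.63 [ 500.9 -183.4   21.7] [315. 128.]
free_seat 0.5 [ 582.8 -202.6    9.4] [323.  17.]
loaded_seat 0.4 [465.5  72.9   1. ] [ 56. 209.]
carrier 0.59 [ 583.2 -198.     8.5] [317.  18.]
carrier 0.25 [ 479.6 -447.5    1.8] [622. 103.]
rosette 0.94 [ 440.8 -183.1  142.3] [327. 264.]
[320.60425856 124.79002356] [319.85820935 125.62084478]
t 8.8 p [ 440.1 -179.8  151.4] psi -0.153 tilt 0.0 units [ 2.54 -0.06  2.06] wz 0.03
0.5658615011039954
```

View pics/w4.png

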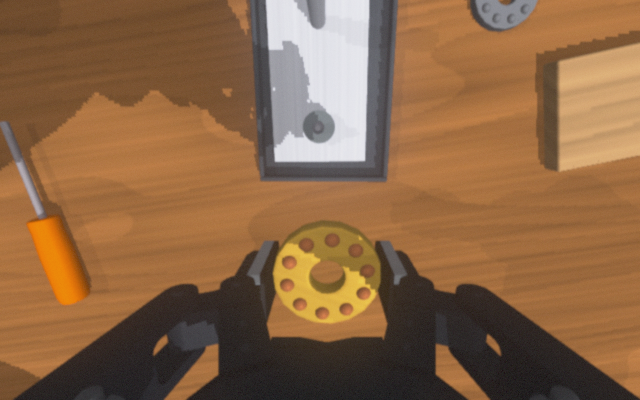

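Run:
```python
from h import *
c=cap("wrist"); p,R=pose(); f=c["frame"]
tl=lambda X:(R.T@(np.array(X)-p)).round(1)
print("proj TCP,grasp pt,rosette top", *[proj(c,p+R@np.array([0,0,z])).round(1) for z in(0,6,2.2)], c["cx"],c["cy"])
g=cv2.cvtColor(f,cv2.COLOR_BGR2GRAY)
m=eyes.cut_out("wrist","rosette")
if m:
    k=m[0]["mask"].astype(np.uint8); cn=max(cv2.findContours(k,0,2)[0],key=cv2.contourArea)
    (u,v),ax,_=cv2.fitEllipse(cv2.convexHull(cn)); print("ros ellipse",round(u,1),round(v,1),ax, tl(ray(c,(u,v),p[2]-3)))
# hole: non-brass pixels inside
    hs=cv2.cvtColor(f,cv2.COLOR_BGR2HSV)
for t in(100,120):
    n,l,s,ce=cv2.connectedComponentsWithStats((g[95:160,285:355]<t).astype(np.uint8))
    print([(s[i].tolist(),(ce[i]+[285,95]).round(1)) for i in range(1,n) if s[i,4]>20])
cv2.imwrite("pics/w5.png",np.hstack([cv2.resize(f[90:165,270:370],(480,360),interpolation=2),cv2.resize(f[210:330,265:390],(312,300),interpolation=2)[:300].copy() if 0 else cv2.resize(f[210:330,265:385],(320,360))]))
```

```text
proj TCP,grasp pt,rosette top [326.3 276.3] [326.3 269.7] [326.3 273.8] 326.5892448802126 202.13236010980685
ros ellipse 326.5 271.9 (103.4638671875, 108.38021087646484) [0.5 0.1 3. ]
[]
[([22, 17, 21, 27, 318], array([316.1, 124.3]))]
```

View pics/w5.png

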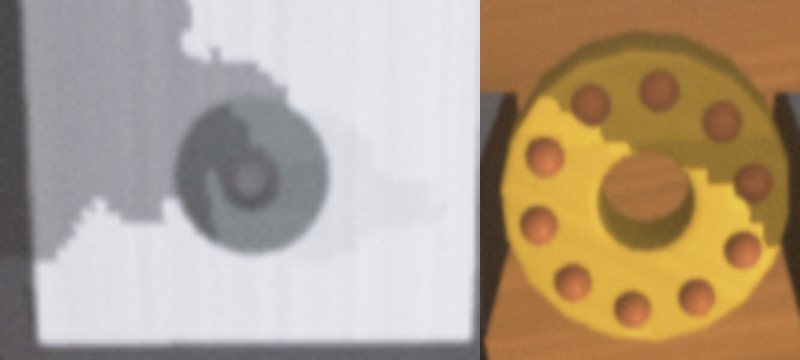

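The crop shows the collar centred at about (322,126.4), the post tip at (322,127), and the held rosette centred in the fingers at (326.5,272).

Run:
```python
from h import *
c=cap("wrist"); p,R=pose()
A=ray(c,(322.1,126.4),23);B=ray(c,(322,127),53);print(A,B)
X=(A+B)/2; t=X-R@np.array([.5,0,0]); t[2]=95; go(t,-.156)
# plate edges in world: left & right bottom corners (277.5,162),(368.5,162) px
print(ray(c,(277.7,161.5),8),ray(c,(368.5,161.5),8)); print(ray(c,(258,0),8))
```

```text
[ 501.80331405 -186.32753315   23.        ] [ 502.08332489 -186.71399989   53.        ]
t 8.95 p [ 440.  -180.1  151.3] psi -0.153 tilt 0.0 units [ 2.47 -0.13  2.25] wz 0.02
[ 477.77743032 -142.52644697    8.        ] [ 465.44281082 -221.88650058    8.        ]
[ 602.29256769 -152.1239771     8.        ]
```

>>> step_arm(
  increments=[
    {"dx": 0.6, "dy": -0.03, "dz": 0.5, "wx": 0, "wy": 0, "wz": 0.02},
    {"dx": 0.6, "dy": -0.03, "dz": 0.5, "wx": 0, "wy": 0, "wz": 0},
    {"dx": 0.6, "dy": -0.03, "dz": 0.5, "wx": 0, "wy": 0, "wz": 0},
    {"dx": 0.67, "dy": -0.04, "dz": 0.75, "wx": 0, "wy": 0, "wz": 0},
    {"dx": 0, "dy": 0, "dz": 0, "wx": 0, "wy": 0, "wz": 0},
  ],
)

```text
time_s: 9.45
eef_pos: [501.7, -186.2, 92.9]
ee_rot: [-0.001, 0.997, -0.078, -0.001]
force: [-0.6, 0.8, -0.3]
grip_width: 0.571
grip_force: 36.8
```

Run:
```python
from h import *
go([501.5,-186.5,60],-.155)
c=cap("wrist"); f=c["frame"]; go([501.5,-186.5,60],-.155)
print(proj(c,[502,-186.6,53]),proj(c,[502,-186.6,50]))
cv2.imwrite("pics/w6.png",cv2.resize(f[190:340,240:410],(680,600),interpolation=2))
```

```text
t 9.45 p [ 501.7 -186.2   92.9] psi -0.155 tilt 0.18 units [-0.    0.01  1.32] wz -0.0
t 9.5 p [ 501.2 -186.3   94.1] psi -0.155 tilt 0.13 units [0.01 0.01 1.37] wz -0.0
[326.73429752 240.18786605] [326.73424863 238.1602227 ]
```

View pics/w6.png

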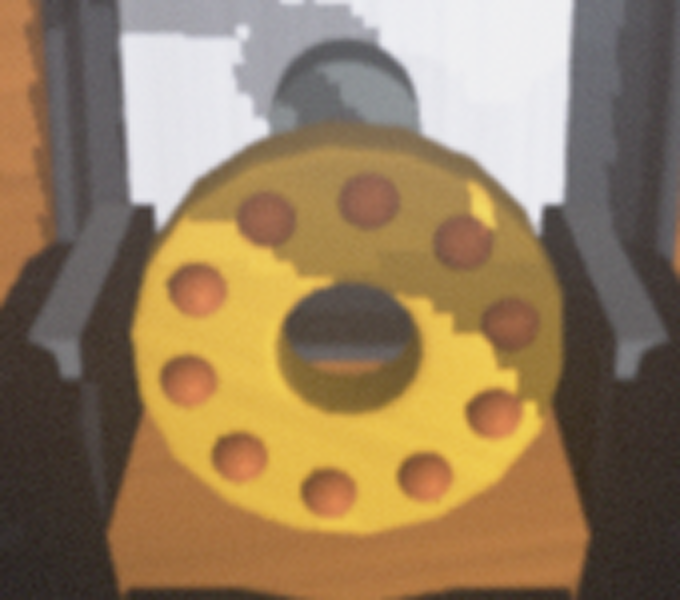

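Collar and hole are aligned sideways in the crop (x ≈ 346 and 349 of 680). I descend onto the tip and check the force.

>>> step_arm(
  increments=[
    {"dx": 0, "dy": 0, "dz": 0.6, "wx": 0, "wy": 0, "wz": 0},
    {"dx": 0, "dy": 0, "dz": 0.4, "wx": 0, "wy": 0, "wz": 0},
    {"dx": 0, "dy": 0, "dz": 0.3, "wx": 0, "wy": 0, "wz": 0},
    {"dx": 0, "dy": 0, "dz": 0.2, "wx": 0, "wy": 0, "wz": 0},
  ],
)

```text
time_s: 9.9
eef_pos: [501.3, -186.7, 57.4]
ee_rot: [-0.0, 0.997, -0.078, -0.0]
force: [0.5, -0.8, -1.4]
grip_width: 0.569
grip_force: 36.8
```

>>> step_arm(
  increments=[
    {"dx": 0, "dy": 0, "dz": 0.3, "wx": 0, "wy": 0, "wz": 0},
    {"dx": 0, "dy": 0, "dz": 0.3, "wx": 0, "wy": 0, "wz": 0},
    {"dx": 0, "dy": 0, "dz": 0.15, "wx": 0, "wy": 0, "wz": 0},
    {"dx": 0, "dy": 0, "dz": 0, "wx": 0, "wy": 0, "wz": 0},
  ],
)

```text
time_s: 10.3
eef_pos: [501.2, -186.6, 38.2]
ee_rot: [-0.0, 0.997, -0.078, -0.0]
force: [0.3, 0.3, -1.6]
grip_width: 0.569
grip_force: 36.8
```

>>> step_arm(
  increments=[
    {"dx": 0, "dy": 0, "dz": 0.08, "wx": 0, "wy": 0, "wz": 0},
    {"dx": 0, "dy": 0, "dz": 0, "wx": 0, "wy": 0, "wz": 0},
  ],
)

```text
time_s: 10.5
eef_pos: [501.5, -186.8, 36.8]
ee_rot: [0.0, 0.997, -0.078, 0.0]
force: [0.2, -0.0, -1.3]
grip_width: 0.567
grip_force: 36.8
```

>>> step_arm(
  increments=[
    {"dx": 0, "dy": 0, "dz": 0, "wx": 0, "wy": 0, "wz": 0},
    {"dx": 0, "dy": 0, "dz": 0, "wx": 0, "wy": 0, "wz": 0},
    {"dx": 0, "dy": 0, "dz": 0, "wx": 0, "wy": 0, "wz": 0},
    {"dx": 0, "dy": 0, "dz": 0, "wx": 0, "wy": 0, "wz": 0},
    {"dx": 0, "dy": 0, "dz": 0, "wx": 0, "wy": 0, "wz": 0},
  ],
  fingers=64,
)

```text
time_s: 11.0
eef_pos: [501.5, -186.8, 36.9]
ee_rot: [0.0, 0.997, -0.078, 0.0]
force: [-1.7, 0.9, 0.1]
grip_width: 0.751
grip_force: 0.0
```

>>> step_arm(
  increments=[
    {"dx": 0, "dy": 0, "dz": -0.4, "wx": 0, "wy": 0, "wz": 0},
    {"dx": 0, "dy": 0, "dz": -1, "wx": 0, "wy": 0, "wz": 0},
    {"dx": 0, "dy": 0, "dz": -1, "wx": 0, "wy": 0, "wz": 0},
    {"dx": 0, "dy": 0, "dz": -1, "wx": 0, "wy": 0, "wz": 0},
    {"dx": 0, "dy": 0, "dz": -1, "wx": 0, "wy": 0, "wz": 0},
  ],
)

```text
time_s: 11.5
eef_pos: [501.4, -186.7, 148.6]
ee_rot: [0.0, 0.997, -0.078, 0.0]
force: [0.2, 0.4, -0.4]
grip_width: 0.747
grip_force: 0.0
```

>>> step_arm(
  increments=[
    {"dx": -0.8, "dy": 0, "dz": -0.6, "wx": 0, "wy": 0, "wz": 0},
    {"dx": -0.8, "dy": 0, "dz": 0, "wx": 0, "wy": 0, "wz": 0},
    {"dx": 0, "dy": 0, "dz": 0, "wx": 0, "wy": 0, "wz": 0},
  ],
)

```text
time_s: 11.8
eef_pos: [460.8, -180.2, 162.9]
ee_rot: [0.0, 0.997, -0.078, 0.0]
force: [0.7, 0.2, -0.8]
grip_width: 0.751
grip_force: 0.0
```

Run:
```python
from h import *
c=cap("wrist"); cv2.imwrite("pics/w7.png",c["frame"])
for l in("handle","rosette","free_seat","carrier"):
  for d in eyes.landmark_of("wrist",l)[:2]:
    X=world(c,d["point"]); print(l,round(d["p"],2),X.round(1),proj(c,X).round())
go([581,-199,200],-.155+np.pi/2)
for l in("rosette","handle"):
  for d in eyes.cut_out("wrist",l)[:2]:
    m=d["mask"]; v,u=np.nonzero(m); print(l,round(d["p"],2),u.min(),u.max(),v.min(),v.max(),u.mean(),v.mean())
```

```text
handle 0.88 [ 579.2 -201.5   90.8] [330.  24.]
rosette 0.85 [ 500.5 -188.4   26.9] [328. 152.]
free_seat 0.6 [ 499.6 -186.3   23.4] [326. 153.]
carrier 0.73 [ 582.3 -198.6    9.5] [325.  50.]
t 12.05 p [ 462.5 -180.7  161.7] psi -0.156 tilt 0.01 units [ 4.8  -0.01 -1.53] wz -15.01
rosette 0.7 273 375 0 181 324.58336859923827 75.3140781492453
handle 0.97 272 375 0 182 324.39398210133186 75.54323162567825
handle 0.25 0 23 0 56 9.766515837104073 29.229864253393664
```

View pics/w7.png

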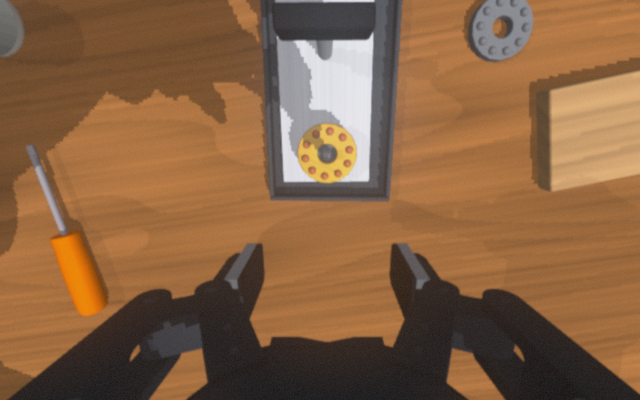

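The rosette is seated with the post through its hole at (327,153). The handle is at (325,20). I move over it, turn 90° and look.

>>> step_arm(
  increments=[
    {"dx": 0.95, "dy": 0, "dz": -0.3, "wx": 0, "wy": 0, "wz": 0},
    {"dx": 0.95, "dy": 0, "dz": -0.3, "wx": 0, "wy": 0, "wz": 0},
    {"dx": 0.95, "dy": 0, "dz": -0.3, "wx": 0, "wy": 0, "wz": 0},
    {"dx": 0.95, "dy": 0, "dz": -0.3, "wx": 0, "wy": 0, "wz": 0},
    {"dx": 0.95, "dy": 0, "dz": -0.3, "wx": 0, "wy": 0, "wz": 0},
  ],
)

```text
time_s: 12.65
eef_pos: [580.4, -199.0, 199.2]
ee_rot: [-0.0, 0.997, -0.078, -0.0]
force: [-0.9, 0.5, -0.1]
grip_width: 0.747
grip_force: 0.0
```

>>> step_arm(
  increments=[
    {"dx": 0, "dy": 0, "dz": 0, "wx": 0, "wy": 0, "wz": -1},
    {"dx": 0, "dy": 0, "dz": 0, "wx": 0, "wy": 0, "wz": -1},
    {"dx": 0, "dy": 0, "dz": 0, "wx": 0, "wy": 0, "wz": -1},
    {"dx": 0, "dy": 0, "dz": 0, "wx": 0, "wy": 0, "wz": -1},
    {"dx": 0, "dy": 0, "dz": 0, "wx": 0, "wy": 0, "wz": -1},
  ],
)

```text
time_s: 13.15
eef_pos: [579.5, -198.9, 198.9]
ee_rot: [-0.0, 0.983, 0.185, -0.0]
force: [0.9, 0.0, 0.1]
grip_width: 0.749
grip_force: 0.0
```

>>> step_arm(
  increments=[
    {"dx": 0, "dy": 0, "dz": 0, "wx": 0, "wy": 0, "wz": -1},
    {"dx": 0, "dy": 0, "dz": 0, "wx": 0, "wy": 0, "wz": -1},
    {"dx": 0, "dy": 0, "dz": 0, "wx": 0, "wy": 0, "wz": -1},
    {"dx": 0, "dy": 0, "dz": 0, "wx": 0, "wy": 0, "wz": -1},
    {"dx": 0, "dy": 0, "dz": 0, "wx": 0, "wy": 0, "wz": -1},
  ],
)

```text
time_s: 13.65
eef_pos: [579.5, -198.9, 198.9]
ee_rot: [-0.0, 0.901, 0.433, -0.0]
force: [0.8, -0.5, 0.1]
grip_width: 0.752
grip_force: 0.0
```

>>> step_arm(
  increments=[
    {"dx": 0, "dy": 0, "dz": 0, "wx": 0, "wy": 0, "wz": -1},
    {"dx": 0, "dy": 0, "dz": 0, "wx": 0, "wy": 0, "wz": -1},
    {"dx": 0, "dy": 0, "dz": 0, "wx": 0, "wy": 0, "wz": -1},
    {"dx": 0, "dy": 0, "dz": 0, "wx": 0, "wy": 0, "wz": -1},
    {"dx": 0, "dy": 0, "dz": 0, "wx": 0, "wy": 0, "wz": -1},
  ],
)

```text
time_s: 14.15
eef_pos: [579.5, -198.9, 198.9]
ee_rot: [-0.0, 0.759, 0.652, -0.0]
force: [-0.3, 0.4, -0.1]
grip_width: 0.744
grip_force: 0.0
```

Run:
```python
from h import *
c=cap("wrist"); cv2.imwrite("pics/w8.png",c["frame"])
for l in("handle","rosette","carrier"):
  for d in eyes.landmark_of("wrist",l)[:2]:
    X=world(c,d["point"]); print(l,round(d["p"],2),X.round(1),proj(c,X).round())
go([581,-199,94],-.155+np.pi/2)
print(proj(c,[581,-199,100]))
```

```text
handle 0.56 [ 578.5 -199.7   92. ] [326. 209.]
rosette 0.96 [ 501.5 -186.3   23.7] [250. 188.]
carrier 0.56 [ 584.8 -200.9    6.2] [332. 186.]
t 14.35 p [ 579.4 -199.   199. ] psi 1.412 tilt 0.02 units [0.01 0.07 4.2 ] wz -0.04
[329.38112223 210.54647549]
```

View pics/w8.png

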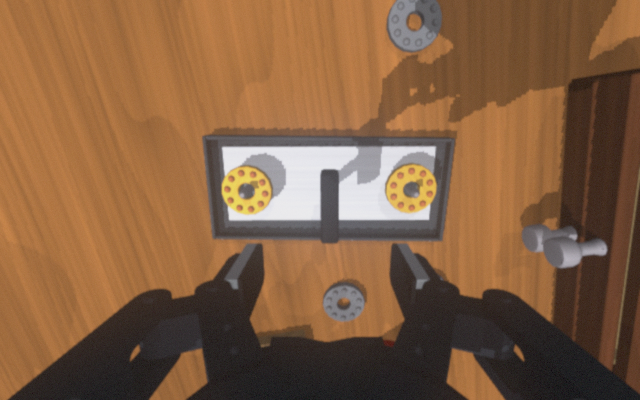

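Both brass rosettes are seated, at (247,190) and (411,188). The handle lies between the fingers at (330,206), so I descend on it.

>>> step_arm(
  increments=[
    {"dx": 0.01, "dy": 0.07, "dz": 0.9, "wx": 0, "wy": 0, "wz": -0.04},
    {"dx": 0, "dy": 0, "dz": 0.9, "wx": 0, "wy": 0, "wz": 0},
    {"dx": 0, "dy": 0, "dz": 0.9, "wx": 0, "wy": 0, "wz": 0},
    {"dx": 0, "dy": 0, "dz": 0.9, "wx": 0, "wy": 0, "wz": 0},
    {"dx": 0, "dy": 0, "dz": 0.5, "wx": 0, "wy": 0, "wz": 0},
  ],
)

```text
time_s: 14.85
eef_pos: [580.5, -198.7, 94.9]
ee_rot: [-0.001, 0.759, 0.651, -0.0]
force: [0.2, 0.3, -0.5]
grip_width: 0.747
grip_force: 0.0
```

>>> step_arm(
  increments=[
    {"dx": 0, "dy": 0, "dz": 0, "wx": 0, "wy": 0, "wz": 0},
    {"dx": 0, "dy": 0, "dz": 0, "wx": 0, "wy": 0, "wz": 0},
    {"dx": 0, "dy": 0, "dz": 0, "wx": 0, "wy": 0, "wz": 0},
    {"dx": 0, "dy": 0, "dz": 0, "wx": 0, "wy": 0, "wz": 0},
    {"dx": 0, "dy": 0, "dz": 0, "wx": 0, "wy": 0, "wz": 0},
  ],
  fingers=8,
  squeeze=70,
)

```text
time_s: 15.35
eef_pos: [581.5, -199.3, 98.2]
ee_rot: [0.001, 0.759, 0.651, 0.0]
force: [-1.0, 0.4, 7.0]
grip_width: 0.149
grip_force: 69.7
```

>>> step_arm(
  increments=[
    {"dx": 0, "dy": 0, "dz": 0, "wx": 0, "wy": 0, "wz": 0},
    {"dx": 0, "dy": 0, "dz": 0, "wx": 0, "wy": 0, "wz": 0},
    {"dx": 0, "dy": 0, "dz": 0, "wx": 0, "wy": 0, "wz": 0},
    {"dx": 0, "dy": 0, "dz": 0, "wx": 0, "wy": 0, "wz": 0},
    {"dx": 0, "dy": 0, "dz": 0, "wx": 0, "wy": 0, "wz": 0},
  ],
)

```text
time_s: 15.85
eef_pos: [581.5, -199.3, 98.2]
ee_rot: [0.001, 0.759, 0.651, 0.0]
force: [-1.1, 1.2, 6.7]
grip_width: 0.15
grip_force: 69.7
```

>>> step_arm(
  increments=[
    {"dx": 0, "dy": 0, "dz": -0.15, "wx": 0, "wy": 0, "wz": 0},
    {"dx": 0, "dy": 0, "dz": -0.2, "wx": 0, "wy": 0, "wz": 0},
    {"dx": 0, "dy": 0, "dz": -0.3, "wx": 0, "wy": 0, "wz": 0},
    {"dx": 0, "dy": 0, "dz": -0.3, "wx": 0, "wy": 0, "wz": 0},
    {"dx": 0, "dy": 0, "dz": -0.3, "wx": 0, "wy": 0, "wz": 0},
  ],
)

```text
time_s: 16.35
eef_pos: [581.1, -199.0, 128.7]
ee_rot: [0.0, 0.759, 0.651, 0.0]
force: [0.8, 0.1, -6.5]
grip_width: 0.153
grip_force: 68.3
```

>>> step_arm(
  increments=[
    {"dx": 0, "dy": 0, "dz": -0.3, "wx": 0, "wy": 0, "wz": 0},
    {"dx": 0, "dy": 0, "dz": -0.3, "wx": 0, "wy": 0, "wz": 0},
    {"dx": 0, "dy": 0, "dz": -0.3, "wx": 0, "wy": 0, "wz": 0},
    {"dx": 0, "dy": 0, "dz": -0.3, "wx": 0, "wy": 0, "wz": 0},
    {"dx": 0, "dy": 0, "dz": -0.3, "wx": 0, "wy": 0, "wz": 0},
  ],
)

```text
time_s: 16.85
eef_pos: [581.0, -199.0, 166.2]
ee_rot: [-0.0, 0.759, 0.651, 0.0]
force: [0.1, 0.6, -6.6]
grip_width: 0.148
grip_force: 68.3
```

>>> step_arm(
  increments=[
    {"dx": 0, "dy": 0, "dz": -0.3, "wx": 0, "wy": 0, "wz": 0},
    {"dx": 0, "dy": 0, "dz": -0.3, "wx": 0, "wy": 0, "wz": 0},
    {"dx": 0, "dy": 0, "dz": -0.3, "wx": 0, "wy": 0, "wz": 0},
    {"dx": 0, "dy": 0, "dz": -0.2, "wx": 0, "wy": 0, "wz": 0},
    {"dx": 0, "dy": 0, "dz": -0.1, "wx": 0, "wy": 0, "wz": 0},
  ],
)

```text
time_s: 17.35
eef_pos: [581.1, -199.1, 196.2]
ee_rot: [0.0, 0.759, 0.651, 0.0]
force: [-0.2, -0.0, -7.0]
grip_width: 0.15
grip_force: 68.3
```

>>> step_arm(
  increments=[
    {"dx": 0, "dy": 0, "dz": 0, "wx": 0, "wy": 0, "wz": 0},
    {"dx": 0, "dy": 0, "dz": 0, "wx": 0, "wy": 0, "wz": 0},
    {"dx": 0, "dy": 0, "dz": 0, "wx": 0, "wy": 0, "wz": 0},
    {"dx": 0, "dy": 0, "dz": 0, "wx": 0, "wy": 0, "wz": 0},
    {"dx": 0, "dy": 0, "dz": 0, "wx": 0, "wy": 0, "wz": 0},
  ],
)

```text
time_s: 17.85
eef_pos: [581.0, -199.0, 195.4]
ee_rot: [-0.0, 0.759, 0.651, -0.0]
force: [0.3, -0.8, -7.0]
grip_width: 0.148
grip_force: 68.3
```

Run:
```python
from h import *
go([581,-199,194],-.155+np.pi/2); print(ctrl.sense()["force"])
for n in("wrist","side"):
  c=cap(n); cv2.imwrite(f"pics/{n}9.png",c["frame"])
  for l in("handle","rosette","rosette_loaded","free_seat","loaded_seat","carrier","pan"):
    for d in eyes.landmark_of(n,l)[:2]:
      X=world(c,d["point"]); print(n,l,round(d["p"],2),X.round(1))
```

```text
t 17.85 p [ 581.  -199.   195.4] psi 1.419 tilt 0.02 units [-0.   -0.    0.06] wz 0.03
[ 0.25106415 -0.75931673 -7.01109566]
wrist handle 0.78 [ 580.7 -197.2  185.9]
wrist rosette 0.94 [ 503.2 -186.4  122.5]
wrist rosette_loaded 0.82 [678.9 -60.5   1.9]
wrist rosette_loaded 0.79 [ 679.1 -343.4    3.9]
wrist free_seat 0.97 [ 500.8 -182.5  118.6]
wrist loaded_seat 0.64 [ 656.5 -214.2  128. ]
wrist carrier 0.72 [ 585.7 -199.3  107.7]
wrist pan 0.6 [ 500.7 -184.   117.6]
side handle 0.81 [ 582.6 -194.   189.1]
side handle 0.58 [ 482.5 -450.8    1.9]
side rosette 0.58 [ 502.6 -188.6  119.1]
side rosette_loaded 0.55 [677.1 -58.8   3.7]
side rosette_loaded 0.51 [ 657.2 -208.7  121.7]
side free_seat 0.55 [ 503.2 -186.7  119.6]
side free_seat 0.49 [529.  485.1   1.8]
side loaded_seat 0.7 [ 659.3 -208.   120.6]
side loaded_seat 0.68 [791.3  61.3   1.5]
side carrier 0.8 [ 578.9 -196.3  102.2]
side pan 0.97 [ 5.796e+02 -2.018e+02 -2.000e-01]
```

View pics/wrist9.png

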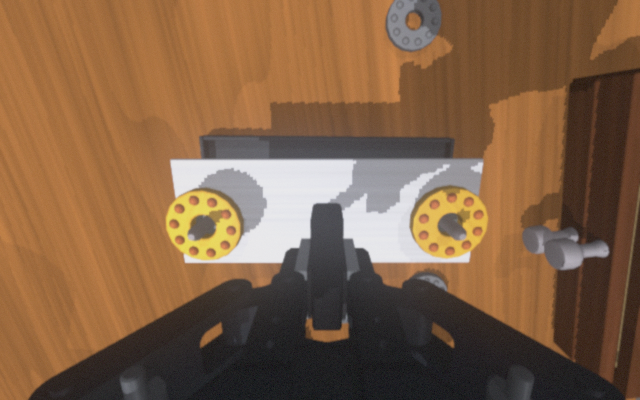

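The carrier hangs level with its underside at about 100 mm over the pan. Both rosettes are on their posts, at (203,224) and (450,222), and it is still, so I hand the job in.

```bash
python3 -c "
from rig import finish_job
print(finish_job())"
```

```text
the job is handed in; nothing more can be done
None
```

The rosette is on its post and the carrier, with both rosettes seated, is held level and still at about 100 mm over the pan. I handed the job in at about 18 s; no verdict came back.

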